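# Fetch the eye loupe from the slide-lid case

## Task

Slide the lid out of its grooves until it is clear of the wooden case and lay it flat on the blue mat, grip ridge up. Then lift the black eye loupe out of the case and stand it upright, the same way up, on the bare end of the phone holder's base plate, leaving the flat tin where it is in the case.

Things in the scene. Friction and masses are not known exactly. Their poses are not given: they have to be found in the camera images.
- lid_ridge (a point): Wooden lid, 113 (x) x 154 (y) x 5 mm, 70-140 g, with a grip ridge across its middle: 60 (x) x 14 (y), 24 mm high. Point: ridge centre, 17 mm above the underside; axes the lid's, z up. Lies in grooves (2.5 mm play) in the side walls of a fixed case, under lips; slides only towards its own -y (robot's right), free after 165 mm. Its underside is then 46 mm above the bare mat (mat top z = 2 mm).
- loupe_mid (a point): Black eye loupe upright under the lid in the middle of one of the case's two bays (+y or -y; varies): body 30 mm across, 26 high, with a barrel 22 across, 10 high, on top; 36 mm in all, 35 g. Point: on its axis, 18 mm above its underside; z up. Case parallel to the lid at the start, outer 130 (x) x 166 (y) x 58 mm high, floor 6 thick, inside 100 (x) x 152 (y).
- tin_mid (a point): Flat round aluminium tin, 34 mm across and 12 mm high, in the middle of the case's other bay, beyond a 6 mm high divider; to be left there. Point: its centre. Its axis and the loupe's are about 72 mm apart along the case's y.
- bare_end (a point): Middle of the bare end of the phone holder's dark steel base plate (fixed, 210 (x) x 110 (y) x 10 mm). Point: on the plate's top, z up; x runs along the plate, roughly away from the robot. The plate's edges are 50 mm off towards -x and 55 mm towards +y and -y; a phone clamped over the plate begins 75 mm off towards +x, its top 50 mm above the mat.
Things that resemble listed ones, but are neither listed nor needed, are in the scene too. Of the things shaped like the part that bears lid_ridge, the wooden one is meant.

How it is judged:
By the outcome, as a careful person would: the job done as asked, in the order asked, and still so for the second after the job is handed in, with the robot touching nothing.
It also fails if it takes over 59 s, if anything falls off the work surface, if the arm or the gripper's body presses on something with over 40 N, if the wrist force passes 120 N, or if a joint passes its speed limit or range.

## Robot

A 6-joint arm with a two-finger parallel gripper is mounted at the origin on the work surface. World frame = base frame: x ahead of the robot, y to its left, z up, the work surface at z = 0. Lengths are in m, angles in rad, forces in N, time in s.
With the tool pointing down it reaches from about 0.425 to 0.925 m from the base axis. Payload 12.5 kg.
Tool frame: the origin (TCP) lies midway between the tips of the shut fingers; the grasp point (between the pads) lies 19 mm behind it (manip.tcp_to_grasp is the distance from the TCP to the grasp point, in m); z points along the fingers, y is the line along which they close (so a half turn about z gives the same grasp; the last joint's range is limited). The gripper opens to 85 mm and grips with 20 to 120 N. Pads are 22 mm wide; open, the fingers measure 114 mm over their backs; the gripper's body (76 mm by 85 mm) begins 54 mm behind the grasp point. The pads swing forward as they close: fully open they stand 13 mm farther back than shut.
Start: joints at [1.021, 0.491, 1.559, -0, 1.092, -0.106], TCP at [0.268, 0.564, 0.198] pointing down, gripper open.
Joint ranges: [-3.1, 3.1], [-0.84, 2.19], [0.05, 2.79], [-1.13, 4.28], [0.06, 2.93], [-2.69, 2.69]. Speed limits (rad/s): [2.22, 2.22, 2.79, 3.14, 3.14, 3.14].

## Interface

Orientations are given as [roll, pitch, yaw] about the fixed x, y, z axes, in that order (R = Rz(yaw) Ry(pitch) Rx(roll)).
In Python, from station import manip gives the robot as it stands. The module is installed in compiled form; this text tells all that it offers.
- The arm moves only by the tool step_arm, never from a script. Its argument "targets" is text: rows parted by semicolons, each of 5 numbers parted by spaces: the gripper command: -1 is shut, 1 is fully open, values between are in proportion, then the shift along the tool's x, y, z in mm, then the turn about the tool's z in rad. A call has 1 to 20 rows; each row is the pose to reach, as a shift and turn from the pose commanded when the call began, along the tool's axes at that moment; what a row does not reach only later rows make up. A row lasts 1/10 s, in which the tool goes at most 50 mm and 8.59 degrees, less where a joint would pass 70% of its speed; a pose out of reach is approached as far as the arm can. A call with a gripper value outside its range is refused whole. The fingers move at their own pace and stop on an object; "newtons" is the grip in N (left out, the last holds). Time passes only in rows, so rows that repeat a pose let the fingers close. It gives the time, the measured TCP pose, the force, the opening and the grip force at its end, in the units of the state.
- manip.sense(): the state, without advancing time (a new reading comes with each control period).
- manip.read_camera(name): name is "scene" or "top" or "wrist"; returns a dict with "pixels" (384x512x3 uint8, red, green, blue), "fx", "fy", "cx", "cy" (pixels), "rvec" (rotation vector, rad) and "tvec" (3), from world to camera coordinates, as OpenCV has them. Camera axes: x right, y down, z forward; pixel columns grow to the right and rows downward; lengths in m; the calibration is good to about 2 mm. The wrist camera is an equidistant fisheye: a pixel r from the principal point sees the ray r / f radians off the axis. A picture is of the moment at which its call begins. There is no depth.
- manip.job_done(): hands the job in; it is judged then, once.
Trained networks look in a picture, given as the dict that the camera call returned (one of the last four; its "shot" number tells which), for a name from the list of things; names that differ only in an ending like _2 or _b are one class to them, and where a whole thing is asked for, a point or a joint stands for the part that bears it (a point fixed in the world has none). Each returns a list of dicts, best first, with "confidence" (0 to 1); they miss things now and then, are a little off and sometimes report something else, mostly with a low value. They report only what shows in the picture. A call takes as long as a camera call. They do not tell look-alikes from the thing itself.
- manip.search_frame(query, picture): "extent" ([left, top, right, bottom] in pixels, round what is visible of it).
- manip.trace(query, picture): "pixels" (384x512 bool, what is visible of it) and "extent" ([left, top, right, bottom] in pixels, round what is visible of it).
The state is a dict: "t": time; "joint_pos": joint angles; "dq": joint speeds; "joint_torque": joint torques, N m; "tcp_pos": TCP position; "orientation": TCP orientation; "force": force on the tool from outside, world axes, zero at the start; "wrist_torque": the same for the moment, N m; "grip_width": finger opening in m; "grasp_force": force on a finger pad.
Only numpy, scipy, OpenCV 4.12 (cv2) and the standard library are available. Lean on these libraries where they do the work, as an engineer would, in place of code of your own. Each camera call takes 0.05 s, during which the arm holds its last target. There are 200 camera calls.

## Working session

There is one attempt and no reset: what is moved stays moved. The work goes in short steps, Python scripts to look and compute and a tool call to move; the robot and the scene stay as the last step left them, time stands still between calls to the robot, and variables do not carry over. Pictures are saved under pics/ and viewed, at most 12 in all, crops included, and the job is handed in when it is done.

Besides the shell and the picture viewer there is one more tool, called after ">>>" as name(argument=value, ...), one argument or row to a line, values as JSON. step_arm: Moves the arm, as the interface text tells. Its arguments: {"type":"object","properties":{"targets":{"type":"string"},"newtons":{"type":"number"}},"required":["targets"]}

```bash
mkdir -p pics; cat > h.py <<'E'
import numpy as np, cv2
from station import manip
def save(p,n): cv2.imwrite('pics/'+n,p['pixels'][:,:,::-1])
def ray(p,u,v):
    R=cv2.Rodrigues(np.array(p['rvec'],float))[0]; t=np.array(p['tvec'],float).ravel()
    a,b=(u-p['cx'])/p['fx'],(v-p['cy'])/p['fy']
    if p.get('fish'):
        r=np.hypot(a,b); d=np.array([a/r*np.sin(r),b/r*np.sin(r),np.cos(r)]) if r>1e-9 else np.array([0,0,1.])
    else: d=np.array([a,b,1.])
    return -R.T@t, R.T@d
def atz(p,u,v,z):
    c,d=ray(p,u,v); return (c+d*(z-c[2])/d[2])[:2]
def cam(n):
    p=manip.read_camera(n)
    if n=='wrist': p['fish']=True
    return p
E
python3 - <<'E'
from h import *
a=cam('top'); b=cam('scene')
im=np.vstack([a['pixels'],b['pixels']])
save(a,'top0.png'); save(b,'scene0.png')
s=manip.sense(); print({k:np.round(s[k],3).tolist() for k in s})
for p in (a,b):
  print(np.round(ray(p,256,192)[0],3), p['fx'])
  for q in ['lid_ridge','loupe_mid','tin_mid','bare_end']:
    try: print(q,[(np.round(d['confidence'],2),np.round(d['extent']).tolist()) for d in manip.search_frame(q,p)[:4]])
    except Exception as e: print(q,e)
E
```

```text
{'t': 0.1, 'joint_pos': [1.021, 0.492, 1.559, 0.0, 1.092, -0.106], 'dq': [-0.001, -0.002, -0.001, -0.001, 0.002, -0.0], 'joint_torque': [0.002, -61.946, -26.203, 0.0, 0.003, -0.0], 'tcp_pos': [0.268, 0.564, 0.198], 'orientation': [-3.141, -0.0, 2.698], 'force': [0.097, -0.261, 0.19], 'wrist_torque': [-0.013, 0.018, 0.008], 'grasp_force': 0.0, 'grip_width': 0.085}
[ 0.322 -0.029  1.084] 366.8735611925002
lid_ridge [(np.float64(0.87), [122.0, 132.0, 178.0, 175.0]), (np.float64(0.83), [250.0, 162.0, 310.0, 215.0]), (np.float64(0.61), [186.0, 194.0, 231.0, 246.0])]
loupe_mid []
tin_mid []
bare_end [(np.float64(0.57), [324.0, 125.0, 372.0, 205.0])]
[ 1.012 -0.194  0.879] 361.2922014765665
lid_ridge [(np.float64(0.96), [254.0, 158.0, 306.0, 202.0]), (np.float64(0.77), [186.0, 199.0, 251.0, 253.0]), (np.float64(0.76), [330.0, 180.0, 394.0, 226.0]), (np.float64(0.67), [320.0, 131.0, 373.0, 172.0])]
loupe_mid []
tin_mid []
bare_end [(np.float64(0.83), [114.0, 229.0, 187.0, 319.0])]
```

View pics/top0.png

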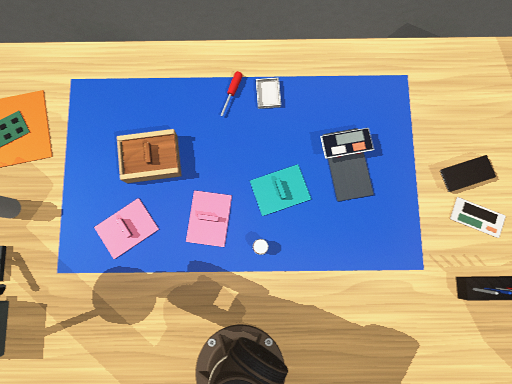

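View pics/scene0.png

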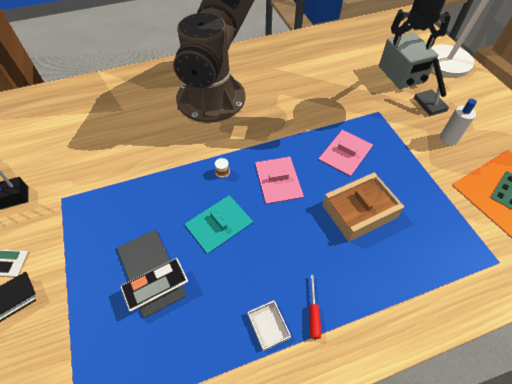

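The top view shows the wooden case at (149,156) with its lid ridge at (148,153). Pink and teal look-alikes are at (126,228), (209,218) and (280,190). The bare plate end is at (352,180), and the mat is free around (215,150).

```bash
python3 - <<'E'
from h import *
a=cam('top'); b=cam('scene')
for p,nm,ex in ((a,'top',(149,154)),(b,'scene',(362,203))):
  for d in manip.trace('lid_ridge',p):
    m=d['pixels']; ys,xs=np.nonzero(m); c=(xs.mean(),ys.mean())
    if np.hypot(c[0]-ex[0],c[1]-ex[1])<25:
      r=cv2.minAreaRect(np.c_[xs,ys].astype(np.float32)); bx=cv2.boxPoints(r)
      P=np.array([atz(p,u,v,.053) for u,v in bx]); print(nm,'lid',P.round(3).tolist(),P.mean(0).round(4))
  for d in manip.trace('bare_end',p)[:1]:
      ys,xs=np.nonzero(d['pixels']); W=np.array([atz(p,u,v,.012) for u,v in zip(xs,ys)])
      r=cv2.minAreaRect((W*1000).astype(np.float32)); print(nm,'plate',cv2.boxPoints(r).round().tolist(),r[1],r[2])
big=lambda p,x,y,w,h,s: cv2.resize(p['pixels'][y:y+h,x:x+w],None,fx=s,fy=s,interpolation=cv2.INTER_CUBIC)
A=big(a,110,120,80,70,5); B=big(a,310,120,80,70,5); C=big(b,315,170,95,70,4);D=big(b,110,225,95,95,4)
cv2.imwrite('pics/z.png',np.hstack([A,B])[:,:,::-1])
E
```

```text
top lid [[0.651, 0.346], [0.669, 0.188], [0.569, 0.174], [0.55, 0.329]] [0.6097 0.2593]
top plate [[468.0, -275.0], [490.0, -425.0], [699.0, -394.0], [678.0, -244.0]] (211.6716766357422, 151.5878448486328) 8.199423789978027
scene lid [[0.568, 0.177], [0.542, 0.358], [0.65, 0.339], [0.67, 0.17]] [0.6073 0.261 ]
scene plate [[469.0, -274.0], [496.0, -421.0], [705.0, -383.0], [678.0, -236.0]] (212.2720489501953, 149.89968872070312) 10.358346939086914
```

View pics/z.png

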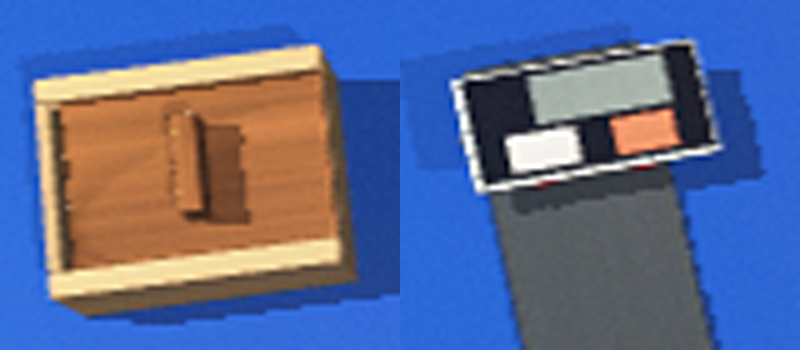

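Left half: the ridge top sits at about (147,152) in full-image pixels, and the case-top corners are clear in the crop at (35,80), (322,45), (340,262) and (52,298). Right half: the bare plate runs below the phone.

```bash
python3 - <<'E'
from h import *
a=cam('top'); b=cam('scene')
f=lambda u,v:(110+u/5-.4,120+v/5-.4)
C=np.array([atz(a,*f(*q),.060) for q in [(35,80),(322,45),(340,262),(52,298)]]);print('case',C.round(4).tolist(),C.mean(0))
e=(C[0]-C[1]+C[3]-C[2]);print('y-axis yaw',np.degrees(np.arctan2(e[1],e[0]))-90, np.linalg.norm(C[0]-C[1]),np.linalg.norm(C[0]-C[3]))
print('ridge',atz(a,*f(186,160),.077))
for p,(x0,y0,x1,y1) in ((a,(322,160,385,210)),(b,(105,225,175,270))):
  hsv=cv2.cvtColor(p['pixels'],cv2.COLOR_RGB2HSV); m=np.zeros((384,512),np.uint8)
  m[y0:y1,x0:x1]=((hsv[y0:y1,x0:x1,1]<80)*1)
  n,l,st,_=cv2.connectedComponentsWithStats(m); k=1+np.argmax(st[1:,4]); ys,xs=np.nonzero(l==k)
  W=np.array([atz(p,u,v,.012) for u,v in zip(xs,ys)])*1000
  # top face plus near side; report rect
  r=cv2.minAreaRect(W.astype(np.float32)); print('plate',cv2.boxPoints(r).round(1).tolist(),r[1],r[2],len(xs))
E
```

```text
case [[0.6624, 0.3528], [0.6817, 0.1862], [0.5522, 0.173], [0.533, 0.3369]] [0.60733128 0.26223858]
y-axis yaw 6.661537648323829 0.16774798760806225 0.130389973802994
ridge [0.6085511  0.25835499]
plate [[471.3999938964844, -289.8999938964844], [489.5, -395.8999938964844], [612.7000122070312, -374.79998779296875], [594.5999755859375, -268.79998779296875]] (125.03522491455078, 107.49836730957031) 9.699771881103516 1404
plate [[472.79998779296875, -278.79998779296875], [492.8999938964844, -396.0], [622.2999877929688, -373.79998779296875], [602.2000122070312, -256.6000061035156]] (131.28329467773438, 118.85872650146484) 9.750327110290527 1525
```

```bash
cat >> h.py <<'E'
from scipy.spatial.transform import Rotation as Ro
def plan(x,y,z,yaw):
    s=manip.sense(); R=Ro.from_euler('xyz',s['orientation']).as_matrix()
    d=R.T@(np.array([x,y,z])-s['tcp_pos'])*1000
    t=-(yaw-s['orientation'][2]); t=(t+np.pi)%(2*np.pi)-np.pi
    print('t',round(s['t'],2),'tcp',np.round(s['tcp_pos'],4),'rpy',np.round(s['orientation'],3),'F',np.round(s['force'],1),'j',np.round(s['joint_pos'],2),'w',round(s['grip_width'],4),'g',round(s['grasp_force'],1))
    print('-> shift',d.round(1),'turn',round(t,3))
E
python3 -c "
from h import *
plan(.608,.260,.16,3.258)"
```

```text
t 0.9 tcp [0.2683 0.5645 0.1981] rpy [ 3.141 -0.     2.698] F [ 0.5 -0.8  0. ] j [ 1.02  0.49  1.56  0.    1.09 -0.11] w 0.0852 g 0.0
-> shift [-437.5 -129.2   38.1] turn -0.56
```

>>> step_arm(
  targets="1 -40 -12 0 -0.05;1 -80 -24 0 -0.1;1 -120 -36 0 -0.16;1 -160 -48 0 -0.22;1 -200 -60 0 -0.28;1 -240 -72 0 -0.34;1 -280 -84 5 -0.4;1 -320 -96 10 -0.46;1 -360 -108 20 -0.51;1 -400 -120 30 -0.55;1 -437 -129 38 -0.56;1 -437 -129 38 -0.56;1 -437 -129 38 -0.56",
)

```text
t: 2.2
tcp_pos: [0.6078, 0.2596, 0.1596]
orientation: [3.142, -0.001, -3.027]
force: [-0.6, -0.3, 0.9]
grip_width: 0.0851
grasp_force: 0.0
```

```bash
python3 - <<'E'
from h import *
p=cam('wrist'); save(p,'w1.png'); plan(.608,.260,.16,3.258)
print(p['fx'],p['cx'],p['cy'],ray(p,p['cx'],p['cy']))
E
```

```text
t 2.25 tcp [0.6074 0.2604 0.1601] rpy [ 3.141 -0.    -3.026] F [-0.2 -0.8  0.5] j [ 0.31  0.58  1.51  0.    1.06 -1.38] w 0.0856 g 0.0
-> shift [-0.6 -0.5  0.1] turn -0.001
297.3186396354542 255.0931171235681 189.38271823354248 (array([0.53191982, 0.25049095, 0.33522901]), array([ 0.30247592,  0.03596175, -0.95247838]))
```

View pics/w1.png

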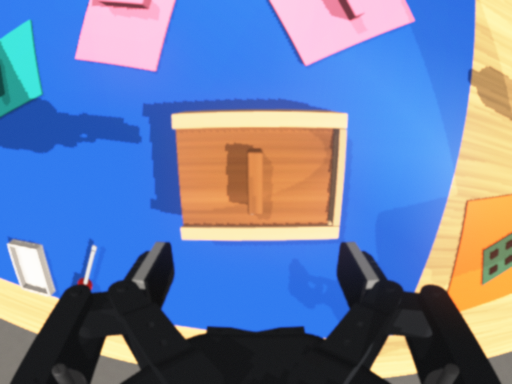

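The wrist view shows the ridge top at about (256,182), with the case-top corners at (172,113), (347,113), (340,240) and (181,240).

```bash
python3 - <<'E'
from h import *
p=cam('wrist')
C=np.array([atz(p,*q,.06) for q in [(172,113),(347,113),(340,240),(181,240)]]);print(C.round(4).tolist(),C.mean(0))
e=C[1]-C[0]+C[2]-C[3];print(np.degrees(np.arctan2(e[1],e[0]))-90)
R=np.array([atz(p,*q,.077) for q in [(249,150),(262,150),(262,214),(250,214)]]);print(R.round(4).tolist(),R.mean(0))
E
```

```text
[[0.5531, 0.1752], [0.5334, 0.3393], [0.665, 0.3587], [0.6843, 0.19]] [0.60896169 0.26582434]
6.68484130557205
[[0.578, 0.2515], [0.5767, 0.2628], [0.637, 0.2703], [0.6383, 0.2591]] [0.60750191 0.26094581]
```

>>> step_arm(
  targets="1 0 1 25 0;1 0 1 50 0;1 0 1 75 0;1 0 1 90 0;1 0 1 98 0;1 0 1 103 0;1 0 1 103 0;-1 0 1 103 0;-1 0 1 103 0;-1 0 1 103 0;-1 0 1 103 0;-1 0 1 103 0;-1 0 1 103 0;-1 0 1 103 0;-1 0 1 103 0",
  newtons=40,
)

```text
t: 3.8
tcp_pos: [0.6075, 0.2613, 0.0571]
orientation: [3.142, 0.0, -3.025]
force: [0.3, 0.5, -0.8]
grip_width: 0.0002
grasp_force: 0.0
```

```bash
python3 - <<'E'
from h import *
p=cam('wrist'); save(p,'w2.png'); plan(.6075,.261,.057,3.258)
E
```

```text
t 3.85 tcp [0.6075 0.2613 0.0571] rpy [ 3.142  0.    -3.025] F [0.6 0.5 0.3] j [ 0.31  0.7   1.59  0.    0.86 -1.38] w 0.0002 g 0.0
-> shift [ 0.  -0.3  0.1] turn -0.0
```

View pics/w2.png

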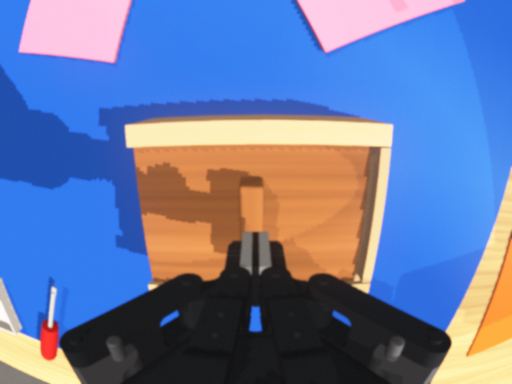

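The fingers are shut with their tips at about (256,232), and the ridge shows from (240,178) down to that point, so nothing is gripped. I'll check by projection where the tips and ridge should appear.

```bash
cat >> h.py <<'E'
def proj(p,X):
    R=cv2.Rodrigues(np.array(p['rvec'],float))[0]; c=R@np.array(X)+np.array(p['tvec']).ravel()
    th=np.arctan2(np.hypot(c[0],c[1]),c[2]); k=th/np.hypot(c[0],c[1])
    return np.round([p['cx']+p['fx']*c[0]*k,p['cy']+p['fy']*c[1]*k],1)
E
python3 - <<'E'
from h import *
p=cam('wrist')
print('tcp',proj(p,[.6075,.2613,.0571]),'cam',ray(p,256,190)[0])
for z in (.077,.053): print(z,[proj(p,q+[z]).tolist() for q in ([.578,.2515],[.5767,.2628],[.637,.2703],[.6383,.2591])])
for z in (.03,.053,.077): print(z,[atz(p,*q,z).round(4).tolist() for q in [(240,186),(263,186),(240,178),(263,178)]])
b=cam('scene'); im=cv2.resize(b['pixels'][150:250,310:420],None,fx=5,fy=5,interpolation=cv2.INTER_CUBIC); cv2.imwrite('pics/s2.png',im[:,:,::-1])
E
```

```text
tcp [255.3 219.5] cam [0.53144198 0.25202474 0.23265377]
0.077 [[243.9, 182.9], [264.7, 182.9], [264.1, 276.1], [246.1, 276.1]]
0.053 [[245.3, 171.9], [263.5, 172.0], [263.2, 256.8], [247.0, 256.7]]
0.03 [[0.5947, 0.2488], [0.5928, 0.2651], [0.5888, 0.2482], [0.5869, 0.2644]]
0.053 [[0.5875, 0.2492], [0.5858, 0.2636], [0.5823, 0.2486], [0.5806, 0.263]]
0.077 [[0.58, 0.2496], [0.5786, 0.2621], [0.5755, 0.2491], [0.5741, 0.2615]]
```

View pics/s2.png

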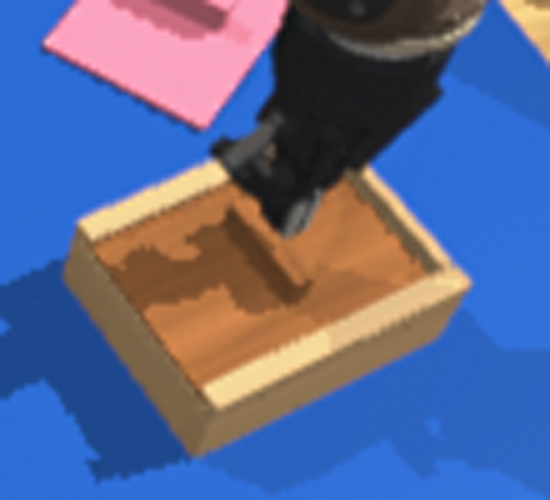

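The scene crop shows the shut finger tips at crop (288,235), apparently resting above or beside the ridge, not gripping it.

```bash
python3 - <<'E'
from h import *
b=cam('scene'); c,d=ray(b,310+288/5-.4,150+235/5-.4)
for x in (.5965,.6075,.6185): print(c+d*(x-c[0])/d[0])
for n,q in (('ridge far top end',(300,300)),('ridge left end',(235,212))):
  for z in (.053,.065,.077): print(n,z,atz(b,310+q[0]/5-.4,150+q[1]/5-.4,z))
for n,q in (('case right corner',(470,282)),('case front corner top',(213,408)),('left',(80,225))):
  print(n,atz(b,310+q[0]/5-.4,150+q[1]/5-.4,.06))
print('front corner bottom',atz(b,310+195/5-.4,150+456/5-.4,.002))
s=manip.sense(); print(s['tcp_pos'],s['joint_pos'])
E
```

```text
[0.5965     0.28416402 0.04861441]
[0.6075     0.27149615 0.07063695]
[0.6185     0.25882828 0.09265949]
ridge far top end 0.053 [0.63772067 0.26638489]
ridge far top end 0.065 [0.64314784 0.25970373]
ridge far top end 0.077 [0.64857502 0.25302256]
ridge left end 0.053 [0.57513355 0.26182029]
ridge left end 0.065 [0.58146944 0.2552054 ]
ridge left end 0.077 [0.58780532 0.2485905 ]
case right corner [0.6622109  0.35380002]
case front corner top [0.68243988 0.18753883]
left [0.55735468 0.17404028]
front corner bottom [0.68165684 0.19126738]
[0.60750456 0.26135952 0.05709172] [ 3.06440161e-01  6.95081463e-01  1.59024810e+00  9.12704435e-05
  8.56247709e-01 -1.38064680e+00]
```

```bash
python3 -c "
from h import *
print(manip.tcp_to_grasp)"
```

```text
0.0187
```

>>> step_arm(
  targets="1 0 0 0 0;1 0 0 0 0;1 0 0 0 0;1 0 0 0 0;1 0 0 0 0;1 0 0 0 0;1 0 0 4 0;1 0 0 4 0;1 0 0 8 0;1 0 0 8 0",
)

```text
t: 5.0
tcp_pos: [0.6073, 0.2613, 0.0485]
orientation: [-3.142, -0.001, -3.025]
force: [0.5, -0.3, 0.7]
grip_width: 0.0854
grasp_force: 0.0
```

>>> step_arm(
  targets="1 0 0 4 0;1 0 0 4 0;1 0 0 7 0;1 0 0 7 0",
)

```text
t: 5.4
tcp_pos: [0.6074, 0.2613, 0.0417]
orientation: [-3.142, -0.0, -3.025]
force: [0.1, -0.7, -0.2]
grip_width: 0.0852
grasp_force: 0.0
```

>>> step_arm(
  targets="1 0 0 2 0;1 0 0 2 0",
)

```text
t: 5.6
tcp_pos: [0.6074, 0.2613, 0.0399]
orientation: [3.142, -0.0, -3.025]
force: [0.3, 1.0, -0.7]
grip_width: 0.0853
grasp_force: 0.0
```

>>> step_arm(
  targets="1 0 0 2 0;1 0 0 2 0",
)

```text
t: 5.8
tcp_pos: [0.6074, 0.2613, 0.0379]
orientation: [-3.142, -0.0, -3.025]
force: [-0.4, -0.8, 0.8]
grip_width: 0.0855
grasp_force: 0.0
```

>>> step_arm(
  targets="-0.3 0 0 0 0;-0.3 0 0 0 0;-0.3 0 0 0 0;-0.3 0 0 0 0;-0.3 0 0 0 0",
)

```text
t: 6.3
tcp_pos: [0.6075, 0.2613, 0.0382]
orientation: [3.141, 0.0, -3.025]
force: [0.1, -1.2, -0.0]
grip_width: 0.0299
grasp_force: 0.0
```

>>> step_arm(
  targets="-0.3 0 0 3 0;-0.3 0 0 3 0",
)

```text
t: 6.5
tcp_pos: [0.6073, 0.2613, 0.0347]
orientation: [-3.142, -0.001, -3.025]
force: [0.2, 0.5, 0.4]
grip_width: 0.03
grasp_force: 0.0
```

>>> step_arm(
  targets="-0.3 0 0 3 0;-0.3 0 0 3 0",
)

```text
t: 6.7
tcp_pos: [0.6073, 0.2613, 0.0316]
orientation: [-3.142, -0.001, -3.025]
force: [0.3, 0.1, 0.0]
grip_width: 0.0297
grasp_force: 0.0
```

>>> step_arm(
  targets="-0.3 0 0 3 0;-0.3 0 0 3 0",
)

```text
t: 6.9
tcp_pos: [0.6073, 0.2613, 0.0287]
orientation: [-3.142, -0.001, -3.025]
force: [-0.2, -1.7, 0.1]
grip_width: 0.0294
grasp_force: 0.0
```

>>> step_arm(
  targets="-0.3 0 0 2 0;-0.3 0 0 2 0",
)

```text
t: 7.1
tcp_pos: [0.6074, 0.2613, 0.0269]
orientation: [3.142, -0.0, -3.025]
force: [0.4, -0.3, 0.5]
grip_width: 0.0299
grasp_force: 0.0
```

>>> step_arm(
  targets="-0.3 0 0 2 0;-0.3 0 0 2 0",
)

```text
t: 7.3
tcp_pos: [0.6074, 0.2613, 0.0249]
orientation: [3.142, -0.0, -3.025]
force: [-0.4, -0.1, -0.1]
grip_width: 0.0297
grasp_force: 0.0
```

>>> step_arm(
  targets="-0.3 0 0 2 0;-0.3 0 0 2 0",
)

```text
t: 7.5
tcp_pos: [0.6074, 0.2613, 0.0229]
orientation: [3.142, -0.0, -3.025]
force: [0.1, 0.1, -1.0]
grip_width: 0.0301
grasp_force: 0.0
```

```bash
python3 - <<'E'
from h import *
p=cam('wrist'); b=cam('scene'); im=cv2.resize(b['pixels'][150:250,310:420],(550,500),interpolation=cv2.INTER_CUBIC)
w=cv2.resize(p['pixels'],(250,188)); im=np.vstack([im,np.zeros((60,550,3),np.uint8)]); 
w=p['pixels'][150:320,130:380]; im=np.hstack([im,np.zeros((560,250,3),np.uint8)]); im[:170,550:]=w
cv2.imwrite('pics/s3.png',im[:,:,::-1])
E
```

```text
(no output)
```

View pics/s3.png

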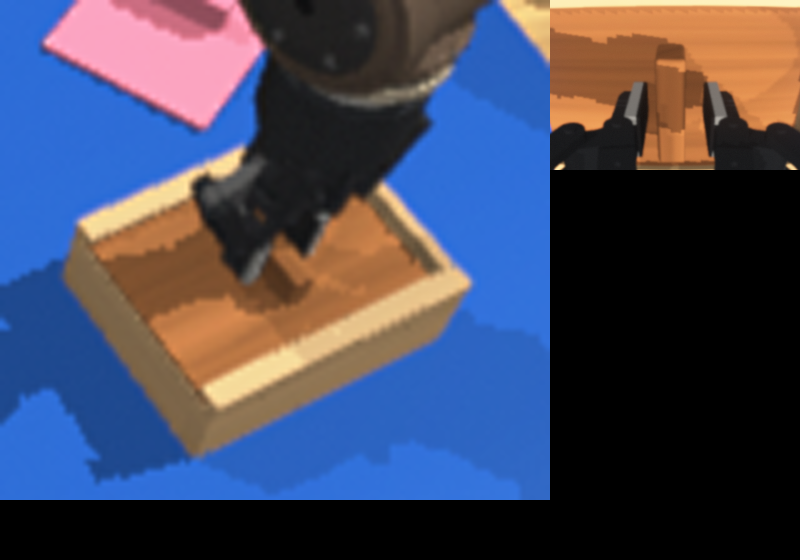

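The fingers now straddle the ridge, with tips at crop (245,280) and (312,252), so the TCP reads about 30 mm too low. I'll grip here.

>>> step_arm(
  targets="-1 0 0 0 0;-1 0 0 0 0;-1 0 0 0 0;-1 0 0 0 0;-1 0 0 0 0",
  newtons=60,
)

```text
t: 8.1
tcp_pos: [0.6076, 0.2614, 0.0233]
orientation: [3.141, 0.0, -3.025]
force: [-0.8, -0.4, 4.8]
grip_width: 0.0125
grasp_force: 59.8
```

>>> step_arm(
  targets="-1 0 0 -1 0;-1 0 -3 -1 0;-1 0 -8 -1 0;-1 0 -14 -1 0;-1 0 -20 -1 0;-1 0 -20 -1 0",
)

```text
t: 8.7
tcp_pos: [0.61, 0.2405, 0.0241]
orientation: [-3.142, -0.0, -3.026]
force: [0.4, 0.6, -1.3]
grip_width: 0.0128
grasp_force: 59.2
```

>>> step_arm(
  targets="-1 0 -10 0 0;-1 0 -22 0 0;-1 0 -36 0 0;-1 0 -50 0 0;-1 0 -64 0 0;-1 0 -78 0 0;-1 0 -92 0 0;-1 0 -106 0 0;-1 0 -120 0 0;-1 0 -132 0 0;-1 0 -142 0 0;-1 0 -150 0 0;-1 0 -156 0 0;-1 0 -160 0 0;-1 0 -160 0 0",
)

```text
t: 10.2
tcp_pos: [0.6284, 0.0823, 0.0241]
orientation: [3.142, 0.0, -3.026]
force: [0.1, 0.4, -0.7]
grip_width: 0.0129
grasp_force: 59.2
```

```bash
python3 - <<'E'
from h import *
p=cam('top'); b=cam('scene'); plan(.629,.07,.0241,3.258)
A=cv2.resize(p['pixels'][80:280,50:400],(800,457),interpolation=cv2.INTER_CUBIC)
cv2.imwrite('pics/t4.png',A[:,:,::-1])
E
```

```text
t 10.3 tcp [0.6283 0.0828 0.0241] rpy [ 3.141  0.    -3.025] F [ 0.2 -0.2 -0.7] j [ 0.03  0.71  1.68  0.    0.75 -1.66] w 0.0127 g 59.2
-> shift [  0.8 -12.8  -0. ] turn -0.0
```

View pics/t4.png

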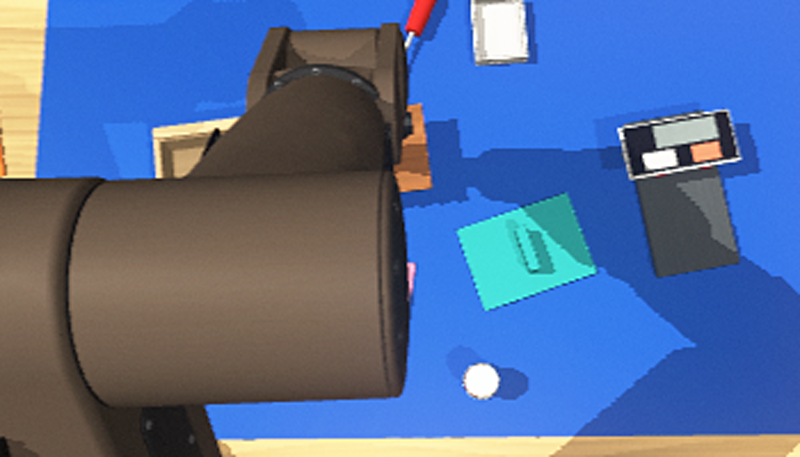

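The lid is clear of the case on its right: its wooden right edge is at crop x≈430, and the teal corner at (458,232) is away from it. The case interior is showing, so I'll lower the lid.

>>> step_arm(
  targets="-1 0 0 10 0;-1 0 0 20 0;-1 0 0 30 0;-1 0 0 38 0;-1 0 0 42 0;-1 0 0 44 0;-1 0 0 44 0",
)

```text
t: 11.0
tcp_pos: [0.6283, 0.0825, -0.0201]
orientation: [3.142, -0.0, -3.025]
force: [0.7, -1.1, -1.1]
grip_width: 0.0122
grasp_force: 59.2
```

>>> step_arm(
  targets="-1 0 0 1 0;-1 0 0 1.5 0;-1 0 0 1.5 0",
)

```text
t: 11.3
tcp_pos: [0.6285, 0.0826, -0.0212]
orientation: [3.142, 0.0, -3.025]
force: [-0.6, -0.9, -0.7]
grip_width: 0.0127
grasp_force: 59.2
```

>>> step_arm(
  targets="-1 0 0 1 0;-1 0 0 1 0",
)

```text
t: 11.5
tcp_pos: [0.6284, 0.0825, -0.0224]
orientation: [3.142, 0.0, -3.025]
force: [0.8, 0.2, -0.8]
grip_width: 0.0127
grasp_force: 59.2
```

>>> step_arm(
  targets="-1 0 0 1 0;-1 0 0 1 0",
)

```text
t: 11.7
tcp_pos: [0.6285, 0.0826, -0.0226]
orientation: [3.142, 0.0, -3.025]
force: [-3.5, 0.3, 7.4]
grip_width: 0.0128
grasp_force: 60.2
```

>>> step_arm(
  targets="0 0 0 0 0;0 0 0 0 0;0 0 0 0 0;0 0 0 0 0;0 0 0 -20 0;0 0 0 -50 0;0 0 0 -90 0;0 0 0 -130 0;0 0 30 -160 0;0 0 70 -170 0;0 0 110 -170 0;0 0 150 -170 0;0 0 180 -170 0;0 0 180 -170 0;0 0 180 -170 0",
)

```text
t: 13.2
tcp_pos: [0.6072, 0.2617, 0.1464]
orientation: [-3.141, -0.0, -3.024]
force: [-0.5, -0.0, 0.5]
grip_width: 0.0427
grasp_force: 0.0
```

```bash
python3 - <<'E'
from h import *
p=cam('wrist'); save(p,'w5.png'); plan(.608,.261,.15,3.258)
for q in ('loupe_mid','tin_mid'):
  print(q,[(np.round(d['confidence'],2),np.round(d['extent'],1).tolist()) for d in manip.search_frame(q,p)[:3]])
E
```

```text
t 13.25 tcp [0.6075 0.2609 0.1464] rpy [-3.141 -0.    -3.025] F [ 0.1 -0.   0.3] j [ 0.31  0.59  1.52 -0.    1.03 -1.38] w 0.0427 g 0.0
-> shift [-0.5 -0.  -3.6] turn 0.0
loupe_mid [(np.float64(0.73), [207.2, 156.2, 238.5, 188.9])]
tin_mid [(np.float64(0.79), [276.4, 153.7, 309.1, 184.2])]
```

View pics/w5.png

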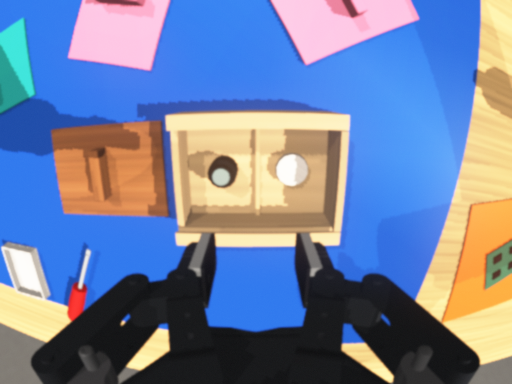

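The lid lies flat to the left of the case at about (108,168). The loupe is in the -y bay, its barrel top at about (221,177). The tin is at (292,170).

```bash
python3 - <<'E'
from h import *
p=cam('wrist')
L=atz(p,221,177.5,.044); T=atz(p,292,170,.020); print(L,T,np.linalg.norm(L-T),proj(p,[*L,.008]),proj(p,[*L,.034]))
for d in manip.trace('loupe_mid',p)[:1]:
  m=d['pixels'].astype(np.uint8); ys,xs=np.nonzero(m); print(xs.min(),xs.max(),ys.min(),ys.max())
c=T-L; print('dir',np.degrees(np.arctan2(c[1],c[0]))-90, 'mid',(L+T)/2)
a=np.array([-.116,.993]); print('loupe from case', np.array([.6082,.2635])-36*a/1000)
plan(*L,.10,3.258)
E
```

```text
[0.61198509 0.22720191] [0.60209195 0.29861324] 0.07209336196167239 [224.6 168.7] [222.1 174.8]
209 239 155 187
dir 7.88739698945156 mid [0.60703852 0.26290757]
loupe from case [0.612376 0.227752]
t 13.45 tcp [0.6078 0.2603 0.1466] rpy [-3.142 -0.    -3.027] F [ 0.2 -0.8  0.6] j [ 0.3   0.59  1.52 -0.    1.03 -1.38] w 0.0427 g 0.0
-> shift [ -0.4 -33.3  46.6] turn -0.002
```

```bash
python3 - <<'E'
from h import *
p=cam('wrist'); s=manip.sense(); R=Ro.from_euler('xyz',s['orientation']).as_matrix()
def tool(u,v,tx):
    c,d=ray(p,u,v); c=R.T@(c-s['tcp_pos']); d=R.T@d; return (c+d*(tx-c[0])/d[0])*1000
c,d=ray(p,256,190); print('cam in tool',R.T@(c-s['tcp_pos'])*1000)
for tx in (.038,.043,.03): print('palm',tx,[tool(u,328,tx).round(1).tolist() for u in (208,300)])
for tx in (.011,.005): print('tips',tx,[tool(u,v,tx).round(1).tolist() for u,v in ((208,234),(303,234))])
b=cam('scene'); c,d=ray(b,386.6,165.6)
for x in (.63,.65): print(c+d*(x-c[0])/d[0])
E
```

```text
cam in tool [  76.61860316   -0.53090046 -175.53202357]
palm 0.038 [[38.0, -8.9, -136.5], [38.0, 7.6, -136.5]]
palm 0.043 [[43.0, -7.8, -141.6], [43.0, 6.5, -141.5]]
palm 0.03 [[30.0, -10.6, -128.4], [30.0, 9.3, -128.4]]
tips 0.011 [[11.0, -23.8, -43.6], [11.0, 23.5, -43.6]]
tips 0.005 [[5.0, -25.9, -31.6], [5.0, 25.7, -31.5]]
[0.63       0.26184434 0.23468517]
[0.65       0.23795947 0.26848776]
```

>>> step_arm(
  targets="-0.06 0 -12 20 0;-0.06 0 -24 40 0;-0.06 0 -33 65 0;-0.06 0 -33 90 0;-0.06 0 -33 110 0;-0.06 0 -33 110 0",
  newtons=30,
)

```text
t: 14.15
tcp_pos: [0.6101, 0.2277, 0.0341]
orientation: [-3.141, -0.004, -3.026]
force: [-0.4, -1.1, 0.3]
grip_width: 0.0402
grasp_force: 0.0
```

```bash
python3 - <<'E'
from h import *
p=cam('wrist'); save(p,'w6.png'); plan(.612,.2275,-.014,3.258)
E
```

```text
t 14.2 tcp [0.611  0.2281 0.0358] rpy [-3.141e+00 -2.000e-03 -3.026e+00] F [0.6 0.2 0.2] j [ 0.26  0.71  1.63  0.    0.81 -1.43] w 0.0403 g 0.0
-> shift [-1.1 -0.7 49.8] turn -0.001
```

View pics/w6.png

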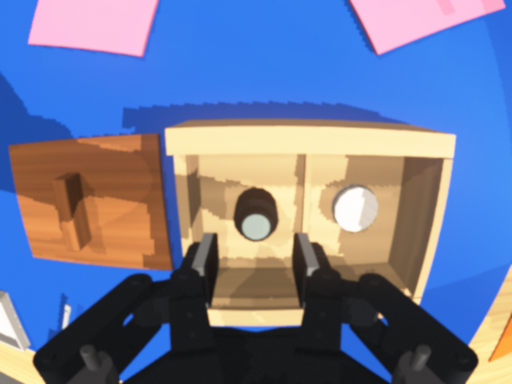

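The loupe barrel at (256,227) is centred between the finger tips at columns 214 and 298, and both fingers clear the walls, so I'll descend.

>>> step_arm(
  targets="-0.06 -0.5 -0.5 10 0;-0.06 -0.5 -0.5 20 0;-0.06 -0.5 -0.5 28 0;-0.06 -0.5 -0.5 34 0;-0.06 -0.5 -0.5 34 0",
)

```text
t: 14.7
tcp_pos: [0.6115, 0.2281, 0.0017]
orientation: [-3.141, -0.001, -3.025]
force: [-0.7, 0.3, 0.3]
grip_width: 0.0401
grasp_force: 0.0
```

>>> step_arm(
  targets="-0.06 0 0 5 0;-0.06 0 0 8 0;-0.06 0 0 8 0",
)

```text
t: 15.0
tcp_pos: [0.6117, 0.2281, -0.0058]
orientation: [-3.142, -0.0, -3.025]
force: [0.2, 1.0, -0.5]
grip_width: 0.04
grasp_force: 0.0
```

>>> step_arm(
  targets="-0.06 0 0 4 0;-0.06 0 0 8 0;-0.06 0 0 8 0",
)

```text
t: 15.3
tcp_pos: [0.6116, 0.2281, -0.014]
orientation: [-3.142, -0.001, -3.025]
force: [0.4, -0.0, 0.2]
grip_width: 0.0402
grasp_force: 0.0
```

>>> step_arm(
  targets="-1 0 0 0 0;-1 0 0 0 0;-1 0 0 0 0;-1 0 0 0 0;-1 0 0 0 0",
)

```text
t: 15.8
tcp_pos: [0.6119, 0.2282, -0.0133]
orientation: [3.141, 0.0, -3.025]
force: [0.3, 0.1, -0.4]
grip_width: 0.0288
grasp_force: 29.6
```

>>> step_arm(
  targets="-1 0 0 -5 0;-1 0 0 -15 0;-1 0 0 -30 0;-1 0 0 -55 0;-1 0 0 -80 0;-1 0 0 -105 0;-1 0 0 -120 0;-1 0 0 -125 0;-1 0 0 -125 0",
)

```text
t: 16.7
tcp_pos: [0.6119, 0.2282, 0.1122]
orientation: [3.141, 0.001, -3.025]
force: [-0.2, 0.5, -1.0]
grip_width: 0.0284
grasp_force: 29.6
```

```bash
python3 - <<'E'
from h import *
p=cam('scene'); plan(.530,-.3345,.111,3.312)
print([(np.round(d['confidence'],2),np.round(d['extent'],1).tolist()) for d in manip.search_frame('loupe_mid',p)[:3]])
E
```

```text
t 16.75 tcp [0.6116 0.228  0.1112] rpy [-3.142 -0.    -3.025] F [-0.7 -0.2 -0.9] j [ 0.26  0.62  1.57  0.    0.95 -1.43] w 0.0286 g 29.6
-> shift [ 1.463e+02 -5.493e+02  3.000e-01] turn -0.054
[(np.float64(0.61), [358.6, 176.6, 368.6, 194.6]), (np.float64(0.37), [111.3, 232.3, 186.2, 320.4])]
```

>>> step_arm(
  targets="-1 5 -20 0 0;-1 13 -50 0 0;-1 24 -90 0 -0.01;-1 35 -130 0 -0.01;-1 45 -170 0 -0.02;-1 56 -210 0 -0.02;-1 67 -250 0 -0.03;-1 77 -290 0 -0.03;-1 88 -330 0 -0.04;-1 98 -370 0 -0.04;-1 109 -410 0 -0.05;-1 120 -450 0 -0.054;-1 130 -490 0 -0.054;-1 138 -520 0 -0.054;-1 144 -540 0 -0.054;-1 146 -549 0 -0.054;-1 146 -549 0 -0.054",
)

```text
t: 18.5
tcp_pos: [0.5296, -0.335, 0.1108]
orientation: [3.141, -0.001, -2.973]
force: [0.3, 0.1, -0.1]
grip_width: 0.0286
grasp_force: 29.7
```

```bash
python3 - <<'E'
from h import *
p=cam('wrist'); save(p,'w7.png'); plan(.530,-.3345,.111,3.312)
E
```

```text
t 18.55 tcp [ 0.5299 -0.3339  0.111 ] rpy [ 3.141e+00 -1.000e-03 -2.972e+00] F [-0.2  0.5  0. ] j [-0.67  0.59  1.64  0.    0.91 -2.41] w 0.0286 g 29.7
-> shift [ 0.  -0.6 -0. ] turn -0.001
```

View pics/w7.png

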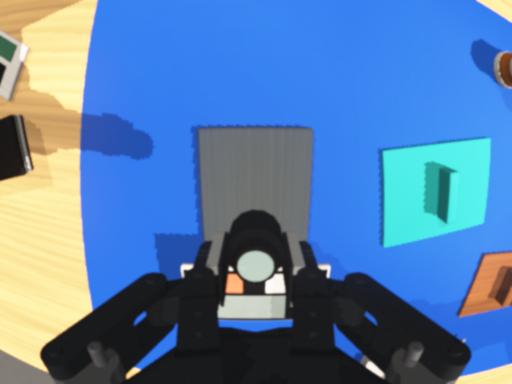

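The wrist view shows the loupe held upright, barrel at (256,266). The plate's near corners are at (198,128) and (312,128), and the phone lies beyond the gripper.

```bash
python3 - <<'E'
from h import *
p=cam('wrist')
A=atz(p,198,128,.012);B=atz(p,312,128,.012); d=A-B; d/=np.linalg.norm(d); n=np.array([-d[1],d[0]])
C=atz(p,203,225,.012);D=atz(p,309,225,.012)
print(A,B,np.linalg.norm(A-B),n,'bare',(A+B)/2+.05*n,(A+B)/2-.05*n,'side mids',(C+D)/2,C-D)
E
```

```text
[ 0.49091289 -0.39477126] [ 0.47288322 -0.28997273] 0.10633814977605595 [0.98552153 0.16955032] bare [ 0.53117413 -0.33389448] [ 0.43262198 -0.35084951] side mids [ 0.57873036 -0.32463434] [ 0.01832039 -0.10706351]
```

>>> step_arm(
  targets="-1 0 0 25 0;-1 0 0 50 0;-1 0 0 75 0;-1 0 0 95 0;-1 0 0 108 0;-1 0 0 114 0;-1 0 0 116 0;-1 0 0 116 0",
)

```text
t: 19.4
tcp_pos: [0.5308, -0.3341, -0.0039]
orientation: [-3.141, 0.001, -2.971]
force: [0.3, 0.7, 0.5]
grip_width: 0.0289
grasp_force: 29.7
```

>>> step_arm(
  targets="-1 0 0 1 0;-1 0 0 2 0;-1 0 0 2 0",
)

```text
t: 19.7
tcp_pos: [0.5306, -0.3342, -0.0061]
orientation: [-3.141, 0.0, -2.972]
force: [0.6, 0.6, 0.4]
grip_width: 0.0285
grasp_force: 29.7
```

>>> step_arm(
  targets="-1 0 0 1 0;-1 0 0 1 0",
)

```text
t: 19.9
tcp_pos: [0.5305, -0.3341, -0.0075]
orientation: [3.141, 0.0, -2.971]
force: [-0.7, 0.7, -0.0]
grip_width: 0.0289
grasp_force: 29.7
```

>>> step_arm(
  targets="-1 0 0 1 0;-1 0 0 1 0",
)

```text
t: 20.1
tcp_pos: [0.5305, -0.334, -0.0085]
orientation: [3.141, -0.0, -2.971]
force: [-0.2, -0.1, -0.9]
grip_width: 0.0287
grasp_force: 29.7
```

>>> step_arm(
  targets="-1 0 0 1 0;-1 0 0 1 0",
)

```text
t: 20.3
tcp_pos: [0.5306, -0.3341, -0.0094]
orientation: [-3.142, 0.0, -2.971]
force: [0.5, 0.6, 0.1]
grip_width: 0.0286
grasp_force: 29.8
```

>>> step_arm(
  targets="-1 0 0 0.7 0;-1 0 0 0.7 0",
)

```text
t: 20.5
tcp_pos: [0.5306, -0.3342, -0.0094]
orientation: [-3.141, 0.0, -2.971]
force: [-1.8, 0.9, 7.3]
grip_width: 0.0287
grasp_force: 30.5
```

Contact. I'll release gently and retreat upward.

>>> step_arm(
  targets="-0.25 0 0 -0.3 0;-0.1 0 0 -0.3 0;-0.05 0 0 -0.3 0;-0.05 0 0 -0.3 0;-0.05 0 0 -0.3 0;-0.05 0 0 -8 0;-0.05 0 0 -20 0;-0.05 0 0 -40 0;-0.05 0 0 -70 0;-0.05 0 0 -100 0;-0.05 30 0 -130 0;-0.05 60 50 -150 0;-0.05 60 95 -150 0;-0.05 60 140 -150 0;-0.05 60 140 -150 0",
)

```text
t: 22.0
tcp_pos: [0.4459, -0.202, 0.1414]
orientation: [3.141, 0.0, -2.969]
force: [0.1, -1.0, 0.1]
grip_width: 0.0406
grasp_force: 0.0
```

```bash
python3 - <<'E'
from h import *
b=cam('scene'); t=cam('top')
im=np.vstack([cv2.resize(b['pixels'][120:340,90:440],(640,402))])
T=cv2.resize(t['pixels'][70:275,60:430],(640,355))[:198] if 0 else cv2.resize(t['pixels'][110:220,110:390],(504,198))
T=np.hstack([T,np.zeros((198,136,3),np.uint8)]); cv2.imwrite('pics/f.png',np.vstack([im,T])[:,:,::-1])
print([(np.round(d['confidence'],2),np.round(d['extent'],1).tolist()) for d in manip.search_frame('loupe_mid',b)[:2]])
plan(.5,0,.2,0)
E
```

```text
[(np.float64(0.63), [135.2, 241.7, 145.8, 259.3])]
t 22.15 tcp [ 0.4483 -0.2066  0.1409] rpy [-3.140e+00  1.000e-03 -2.971e+00] F [ 0.4 -0.7 -0.5] j [-0.57  0.38  1.94  0.    0.82 -2.31] w 0.0408 g 0.0
-> shift [-86.2 194.7 -59.2] turn -2.971
```

View pics/f.png

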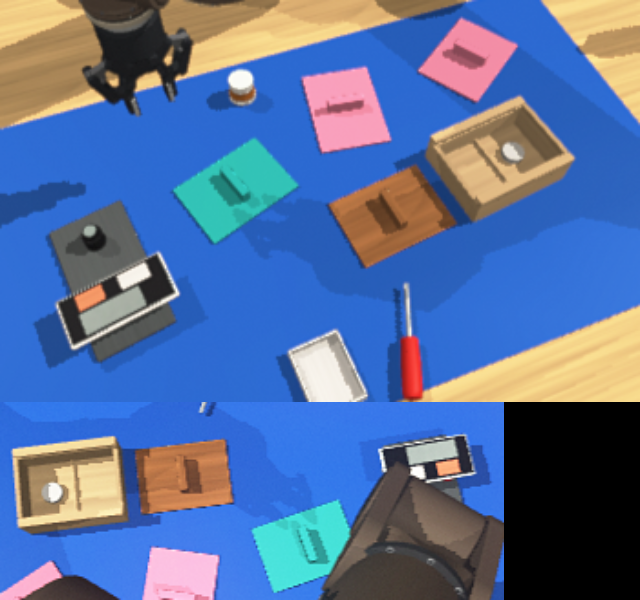

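The final view shows the loupe standing upright on the bare plate end at (93,236). The wooden lid is flat on the mat, ridge up, at (392,212), clear of the case. The tin is still in the case at (512,152), and the gripper touches nothing.

```bash
python3 -c "
from station import manip
print(manip.job_done())"
```

```text
the job is handed in; nothing more can be done
None
```

The job is handed in at about 22 s of the 59 s allowed: the final pictures show the wooden lid flat on the mat, ridge up and clear of the case, the loupe upright on the bare end of the plate, and the tin still in the case.

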